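Secure the slide rack and unlatch the slide cassette

ROBOT

A 7-joint arm with a two-finger parallel gripper is mounted at the origin on a cart in front of the work surface, level with it; the furniture and walls round the work are solid. World frame = base frame: x ahead of the robot, y to its left, z up, the work surface at z = 0. Lengths are in mm, angles in rad, forces in N, time in s.
With the tool pointing down it reaches from about 425 to 875 mm from the base axis. Payload 8.4 kg.
Tool frame: the origin (TCP) lies midway between the tips of the shut fingers; the grasp point (between the pads) lies 19 mm behind it; z points along the fingers, y is the line along which they close (so a half turn about z gives the same grasp; the last joint's range is limited). The gripper opens to 87 mm and grips with 3 to 60 N. Pads are 19 mm wide; open, the fingers measure 117 mm over their backs; the gripper's body (75 mm by 190 mm) begins 51 mm behind the grasp point.
Start: joints at [1.119, 0.333, 0.04, 1.465, -0.013, 1.343, -0.059], TCP at [224.569, -609.945, 222.546] pointing down, gripper open.
Joint ranges: [-2.58, 2.58], [-0.38, 2.09], [-1.3, 1.39], [0.25, 2.4], [-1.5, 4.64], [0.08, 2.09], [-2.65, 2.65]. Speed limits (rad/s): [2.22, 2.22, 2.79, 2.79, 3.14, 3.14, 3.14].

INTERFACE

Orientations are given as a unit quaternion [w, x, y, z].
In Python, from rig import r, optics gives the robot as it stands.
- The arm moves only by the shell command python3 -m inch 'ROWS' [FORCE]. ROWS is JSON, a list of rows, each a list of 3 entries, a list of its own where there are three numbers: the turn, a rotation vector about the tool's x, y, z in rad, then the shift along the tool's x, y, z in mm, then the gripper command: -1 is shut, 1 is fully open, values between are in proportion. In form: [[[rx, ry, rz], [tx, ty, tz], grip], ...]. A call has 1 to 8 rows; each row is the pose to reach, as a shift and turn from the pose commanded when the call began, along the tool's axes at that moment; what a row does not reach only later rows make up. A row lasts 1/10 s, in which the tool goes at most 50 mm and 8.59 degrees, less where a joint would pass 70% of its speed; a pose out of reach is approached as far as the arm can. A call with a gripper value outside its range is refused whole. The fingers move at their own pace and stop on an object; FORCE is the grip in N (left out, the last holds). Time passes only in rows, so rows that repeat a pose let the fingers close. It gives the time, the measured TCP pose, the force, the opening and the grip force at its end, in the units of the state.
- r.sense(): the state, without advancing time (a new reading comes with each control period).
- optics.camera(name): name is "scene" or "side" or "wrist"; returns a dict with "color" (400x640x3 uint8, red, green, blue), "z_map" (400x640 float32, mm along the optical axis (not along the pixel's ray), 0 where there is no reading), "camera_matrix" (3x3 intrinsics, pixels), "D" ([k1, k2, p1, p2, k3] as OpenCV has them; the pictures are not rectified), "R" (3x3) and "t" (3): a world point X has camera coordinates R X + t. Camera axes: x right, y down, z forward; pixel columns grow to the right and rows downward; lengths in mm; the calibration is good to about 2 mm. A picture is of the moment at which its call begins.
- r.finish_job(): hands the job in; it is judged then, once.
The state is a dict: "time_s": time; "q": joint angles; "joint_vel": joint speeds; "effort": joint torques, N m; "tool_pos": TCP position; "tool_rot": TCP orientation; "contact_force": force on the tool from outside, world axes, zero at the start; "wrist_torque": the same for the moment, N m; "gripper_width": finger opening in mm; "grip_force": force on a finger pad.
Only numpy, scipy, OpenCV 4.12 (cv2) and the standard library are available. Lean on these libraries where they do the work, as an engineer would, in place of code of your own. Each camera call takes 0.05 s, during which the arm holds its last target. There are 200 camera calls.

TASK

Lay the green-handled retaining bar across the two forked posts of the grey station so that it lies flat in both forks over the row of slides, and let go of it. Then pinch the two orange side catches of the white slide cassette fully in, lift the cassette level out of its dock by the pinched catches, about 12 cm up, and finish while still holding it there by both catches, still and clear of everything; leave the bar in its forks and the other things on the bench where they stand.

Things in the scene. Friction and masses are not known exactly. Their poses are not given: they have to be found in the camera images.
- station: Grey base plate, 140 (x) x 250 (y) x 10 mm, fixed to the bench; origin at the centre of its underside, z up. Its -y half carries the dock with the white cassette, its +y half a row of seven glass slides (tops 39 mm above the bench) between two forked aluminium posts. Its place and yaw vary; x and y below are its own axes.
- bar_seat (a point): Point midway between the two forked posts, at the height where the bar's underside rests: station x 0, y +65, z 44 mm; axes as the station's. The posts stand at x = -58 and +58 mm (10 mm thick), each with an open-topped slot 20 mm wide in y and 16 mm deep (prong tops 60 mm above the bench), in which the bar lies along x.
- dock_floor (a point): Centre of the dock's floor, on which the cassette's underside rests: station x 0, y -62, z 10 mm; axes as the station's. End guides hold the cassette's ends with 1.5 to 2 mm play, up to 44 mm above the bench. Two steel lips (x within 16 mm, underside 28 and top 34 mm above the bench, inner edges at y = -25 and +25 mm from the cassette's middle) hook over the catch teeth. Nothing near the catches is higher than 34 mm above the bench.
- bar: Loose retaining bar: steel, 150 (x, its length) x 14 (y) x 12 mm, with a green handle block on its middle, 44 (x) x 14 (y) mm, rising to 36 mm above the bar's underside; about 0.09 kg. Origin at the centre of the underside. It starts lying flat on the bench to the left or right of the station, its length within about 30 degrees of the world x axis.
- bar_grip (a point): Point on the bar's handle, 24 mm above the bar's underside, over its middle; axes as the bar's: x along its length, z up. Here bar and handle are 14 mm wide in y; grasp with the fingers closing along y.
- cassette: White slide cassette, 90 (x) x 26 (y) mm, top of its middle block 60 mm above its underside; about 0.24 kg with its catches; origin at the centre of its underside; axes as the station's while docked. It cannot be pulled out until both catches are pinched in.
- cassette_grip (a point): Point midway between the two orange catch paddles, 50 mm above the cassette's underside (60 mm above the bench while docked); axes as the cassette's. The paddles are 26 mm wide (x), reach from 32 to 68 mm above the cassette's underside, and their outer faces are 52 mm apart (y) at rest, 38 mm apart when fully pinched. Grasp from above with the fingers closing along y: the same pinch unlatches and carries the cassette.
- catch_left (a joint): Orange catch on the cassette's +y side: 0 at rest (latched), 0.007 m pressed fully in; it must be in by more than 4 mm to pass the lip. Spring: 3 N at rest, about 7 N fully in; it springs back when let go.
- catch_right (a joint): The same catch on the -y side.
- kit: Green folding carton, 102 x 66 x 50 mm, loose, on the side of the station away from the bar; a bystander, origin at the centre of its underside.
- dropper: Blue dropper bottle, 36 mm across, 93 mm tall, loose, behind the station; a bystander, origin at the centre of its underside.
- petri: Petri dish, 60 mm across, 14 mm high, loose, behind the station; a bystander, origin at the centre of its underside.
Things that resemble listed ones, but are neither listed nor needed, are in the scene too. Leave any blue look-alike of the cassette alone.

How it is judged (in metres and radians):
On the way:
1. the bar lies in both forks and is let go, while the cassette is still in its dock with its catches out (x of bar_grip in the frame of bar_seat between -0.015 and 0.015 m and y of bar_grip in the frame of bar_seat between -0.006 and 0.006 m and z of bar_grip in the frame of bar_seat between 0.019 and 0.029 m and angle between the x axis of bar_grip and the x axis of bar_seat, either way round below 0.1 rad and angle between bar_grip's own z axis and vertical below 0.06 rad and contact force between the fingers and bar below 0.2 N and linear speed of bar below 0.03 m/s and z of cassette in the frame of dock_floor below 0.006 m and value of joint each of catch_left, catch_right below 0.003 m), for 0.2 s.
At the end, for the whole second after the job is handed in: Bar flat in both forks (within 15 mm along, 6 mm across, 5 mm in height, 0.1 rad), let go, at rest. Cassette held still, underside 80 mm or more above the dock floor, level within 0.25 rad, both catches pinched in 5 mm or more by the fingers, touching neither station nor bar (x of bar_grip in the frame of bar_seat between -0.015 and 0.015 m and y of bar_grip in the frame of bar_seat between -0.006 and 0.006 m and z of bar_grip in the frame of bar_seat between 0.019 and 0.029 m and angle between the x axis of bar_grip and the x axis of bar_seat, either way round below 0.1 rad and angle between bar_grip's own z axis and vertical below 0.06 rad and contact force between the fingers and bar below 0.2 N and linear speed of bar below 0.03 m/s and z of cassette in the frame of dock_floor above 0.08 m and angle between cassette's own z axis and vertical below 0.25 rad and value of joint each of catch_left, catch_right above 0.005 m and contact force between the fingers and catch_left above 2 N and contact force between the fingers and catch_right above 2 N and contact force between cassette and station below 0.1 N and contact force between cassette and bar below 0.1 N and linear speed of cassette below 0.04 m/s); the arm keeps its last pose, push and grip.
It fails at once if the green carton is pushed more than 3 cm from its place (distance of kit from where it was at the start of the episode above 0.03 m).
It fails at once if the dropper bottle is pushed more than 3 cm from its place (distance of dropper from where it was at the start of the episode above 0.03 m).
It fails at once if the petri dish is pushed more than 3 cm from its place (distance of petri from where it was at the start of the episode above 0.03 m).
It also fails if it takes over 51 s, if anything falls off the work surface, if the arm or the gripper's body presses on something with over 40 N, if the wrist force passes 120 N, or if a joint passes its speed limit or range.

## Working session

There is one attempt and no reset: what is moved stays moved. The work goes in short steps, Python scripts to look and compute and a shell command to move; the robot and the scene stay as the last step left them, time stands still between calls to the robot, and variables do not carry over. Pictures are saved under pics/ and viewed, at most 10 in all, crops included, and the job is handed in when it is done.

```bash
ls; mkdir -p pics; cat > h.py <<'E'
import numpy as np, cv2, pickle
from rig import r, optics
def shot(n,tag):
    c=optics.camera(n); pickle.dump(c,open(f'pics/{tag}.pkl','wb')); cv2.imwrite(f'pics/{tag}.png',c['color'][:,:,::-1]); return c
def load(tag): return pickle.load(open(f'pics/{tag}.pkl','rb'))
def plane(c,uv,z):
    uv=np.array(uv,float).reshape(-1,1,2)
    n=cv2.undistortPoints(uv,np.array(c['camera_matrix'],float),np.array(c['D'],float)).reshape(-1,2)
    R=np.array(c['R']);t=np.array(c['t']); d=np.c_[n,np.ones(len(n))]@R; o=-R.T@t
    return o+d*((z-o[2])/d[:,2])[:,None]
def cloud(c):
    z=c['z_map']; v,u=np.mgrid[:z.shape[0],:z.shape[1]]
    n=cv2.undistortPoints(np.stack([u,v],-1).reshape(-1,1,2).astype(float),np.array(c['camera_matrix'],float),np.array(c['D'],float)).reshape(-1,2)
    P=np.c_[n,np.ones(len(n))]*z.reshape(-1,1)
    P=(P-np.array(c['t']))@np.array(c['R']); P[z.ravel()==0]=np.nan
    return P.reshape(z.shape+(3,))
E
python3 - <<'E'
from h import *
a=shot('scene','s0');b=shot('side','d0')
for c in(a,b): print(-np.array(c['R']).T@c['t'], np.array(c['R'])[2])
s=r.sense();print(s)
E
```

```text
pics
[ -28.45060544 -568.80279583  506.3864192 ] [ 0.60590602  0.63181772 -0.48340901]
[   33.57348739 -1137.56211364  1083.9127441 ] [ 0.30561389  0.71054257 -0.63382127]
{'time_s': 0.1, 'q': array([ 1.11877879,  0.33384563,  0.03989928,  1.46617017, -0.01340433,
        1.34328698, -0.05848252]), 'joint_vel': array([ 0.00139755, -0.00024636,  0.00087451, -0.00424745,  0.00059686,
       -0.00163147,  0.00036763]), 'effort': array([ 4.50885404e-03, -6.57805324e+01,  1.33992020e+00, -4.04711616e+01,
       -5.99683891e-02,  4.08523902e-02,  9.87817248e-05]), 'tool_pos': array([ 224.42242262, -609.58664952,  221.75128228]), 'tool_rot': array([-7.00158473e-04,  9.84482089e-01,  1.75483606e-01, -1.76045150e-04]), 'contact_force': array([-0.12003815,  0.50459907,  0.70364997]), 'wrist_torque': array([0.0471032 , 0.04073743, 0.05084612]), 'grip_force': 0.0, 'gripper_width': 86.88606286852696}
```

View pics/s0.png

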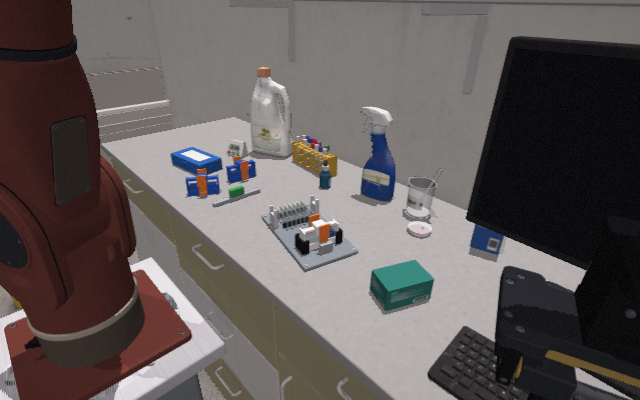

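View pics/d0.png

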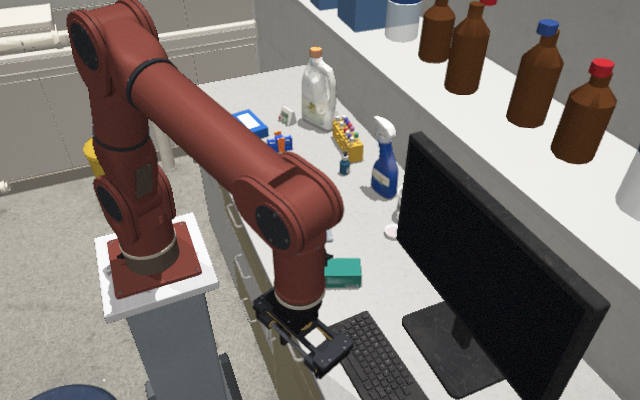

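The scene view shows the station at about (308,235) with the white, orange-catched cassette at (318,235). The green-handled bar is at (237,194), the carton at (401,285), the dropper at (325,178) and the petri dish at (419,229). In the side view the arm hides the station. The cassette candidates are the white one at (318,235) and the blue look-alikes at (203,184) and (241,170). The white one sits in the dock, so it is the one meant. I'll confirm it in a crop.

```bash
python3 - <<'E'
from h import *
c=load('s0'); P=cloud(c)
im=c['color'][150:290,170:370]; cv2.imwrite('pics/crop1.png',cv2.resize(im[:,:,::-1],None,fx=4,fy=4,interpolation=cv2.INTER_CUBIC))
hsv=cv2.cvtColor(c['color'],cv2.COLOR_RGB2HSV)
m=cv2.inRange(hsv,(45,100,40),(85,255,255)); m[:,300:]=0
n,l,st,ce=cv2.connectedComponentsWithStats(m)
for i in range(1,n):
    if st[i,4]>20: print(st[i],ce[i],np.nanmedian(P[l==i],0),np.nanmax(P[l==i],0),plane(c,ce[i],28))
# bar metal: points with z 6..18 near handle
for uv in [(237,194),(220,202),(255,190),(263,217),(305,266),(355,249),(401,285),(325,178),(419,229)]: print(uv,P[uv[1],uv[0]].round(),plane(c,uv,10).round())
E
```

```text
[229 186  15  12 122] [236.13114754 191.24590164] [434.51295461 261.60477371  26.81258206] [456.64339256 271.32825466  37.55578984] [[433.22330199 259.54309086  28.        ]]
(237, 194) [435. 259.  19.] [[443. 274.  10.]]
(220, 202) [381. 263.  11.] [[382. 264.  10.]]
(255, 190) [495. 257.  12.] [[497. 261.  10.]]
(263, 217) [424. 117.  10.] [[424. 118.  10.]]
(305, 266) [ 374. -107.   10.] [[ 374. -107.   10.]]
(355, 249) [ 499. -138.   10.] [[ 500. -138.   10.]]
(401, 285) [ 437. -304.   50.] [[ 478. -281.   10.]]
(325, 178) [675. 145.  36.] [[713. 184.  10.]]
(419, 229) [ 675. -193.   15.] [[ 683. -189.   10.]]
```

View pics/crop1.png

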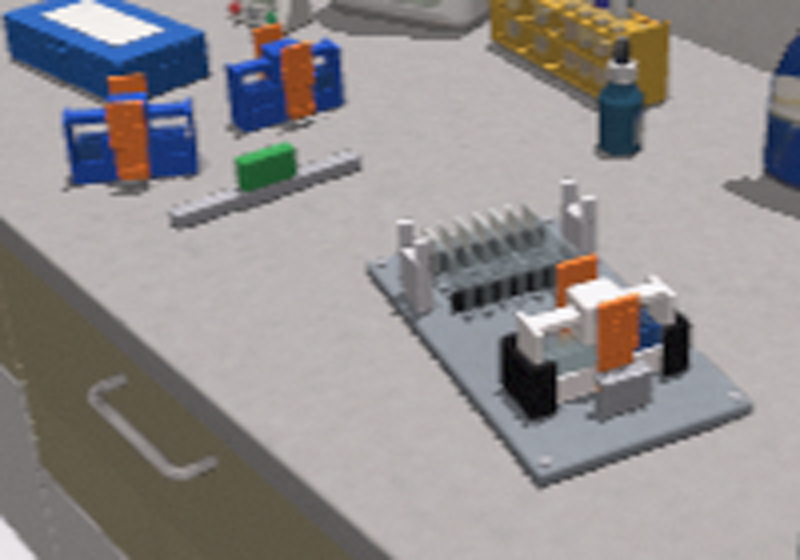

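The crop confirms it: the white cassette with its orange catches is in the dock, centred near crop (600,330). The bar with the green handle is near crop (265,185). Next I'll check for tall obstacles and set up a move calculator.

```bash
cat >> h.py <<'E'
from scipy.spatial.transform import Rotation as Ro
def go(p,yaw,s=None):
    "turn, shift in current tool axes to reach world TCP p, tool x yaw, pointing down"
    s=s or r.sense(); q=s['tool_rot']; T=Ro.from_quat([q[1],q[2],q[3],q[0]])
    G=Ro.from_matrix(np.array([[np.cos(yaw),np.sin(yaw),0],[np.sin(yaw),-np.cos(yaw),0],[0,0,-1]]))
    print('turn',(T.inv()*G).as_rotvec().round(4),'shift',T.inv().apply(np.array(p)-s['tool_pos']).round(1))
def bar_axis(P,m): pass
E
python3 - <<'E'
from h import *
for t in('s0','d0'):
    P=cloud(load(t)).reshape(-1,3)
    for y0 in range(-700,500,100):
        k=(P[:,2]>150)&(P[:,2]<900)&(P[:,1]>=y0)&(P[:,1]<y0+100)&(P[:,0]>300)
        if k.sum(): print(t,y0,k.sum(),np.percentile(P[k,0],[1,50]).round())
go([440,-200,260],0.0); go([470,0,260],-0.05);go([434,230,260],-0.05)
E
```

```text
s0 -600 5083 [596. 598.]
s0 -500 17169 [596. 599.]
s0 -400 11243 [596. 599.]
s0 -300 2397 [619. 900.]
s0 -200 6520 [622. 900.]
s0 -100 4527 [622. 901.]
s0 0 4619 [736. 900.]
s0 100 2903 [894. 900.]
s0 200 2795 [895. 899.]
s0 300 2397 [895. 899.]
s0 400 2863 [698. 898.]
d0 -700 14441 [597. 684.]
d0 -600 12837 [597. 731.]
d0 -500 13799 [598. 754.]
d0 -400 8730 [598. 724.]
d0 -300 4807 [621. 898.]
d0 -200 3971 [621. 757.]
d0 -100 3004 [621. 753.]
d0 0 2900 [622. 727.]
d0 100 1153 [621. 671.]
d0 200 899 [621. 676.]
d0 300 507 [619. 900.]
d0 400 1054 [621. 752.]
turn [-0.0014  0.0004  0.3528] shift [ 343.8 -309.9  -37.8]
turn [-1.400e-03  4.000e-04  4.028e-01] shift [ 441.1 -487.2  -37.6]
turn [-1.400e-03  4.000e-04  4.028e-01] shift [ 486.8 -715.5  -37.3]
```

```bash
python3 -m inch '[[[0,0,0.1],[30,-30,-40],1],[[0,0,0.2],[340,-310,-40],1],[[0,0,0.35],[340,-310,-40],1],[[0,0,0.35],[340,-310,-40],1],[[0,0,0.35],[440,-490,-40],1],[[0,0,0.4],[440,-490,-40],1],[[0,0,0.4],[440,-490,-40],1],[[0,0,0.4],[440,-490,-40],1]]' && python3 -c "
from h import *
print(r.sense()['q']);go([470,0,260],-.05);go([434,200,240],-0.05)"
```

```text
time_s: 0.9
tool_pos: [375.9, -255.3, 260.3]
tool_rot: [0.0, 1.0, -0.024, -0.0]
contact_force: [1.6, -0.1, 0.6]
gripper_width: 87.3
grip_force: 0.0
[ 0.72386164 -0.07494347 -0.21178198  1.84631717 -0.01577785  1.36874432
 -1.10232496]
turn [0.0002 0.0003 0.0026] shift [ 8.190e+01 -2.594e+02  2.000e-01]
turn [0.0002 0.0003 0.0026] shift [  36.5 -457.5   20.2]
```

```bash
python3 -m inch '[[[0,0,0],[80,-260,-40],1],[[0,0,0],[80,-260,-40],1],[[0,0,0],[80,-260,-40],1],[[0,0,0],[80,-260,-40],1],[[0,0,0],[80,-260,-40],1],[[0,0,0],[80,-260,-40],1],[[0,0,0],[80,-260,-40],1]]' && python3 -c "
from h import *
w=shot('wrist','w1');print(r.sense()['q'],r.sense()['tool_pos'], -np.array(w['R']).T@w['t'], np.array(w['R']))
go([434,200,240],-0.05)"
```

```text
time_s: 1.6
tool_pos: [468.6, 2.8, 300.8]
tool_rot: [-0.001, 1.0, -0.02, 0.0]
contact_force: [-0.3, 0.6, -0.5]
gripper_width: 87.0
grip_force: 0.0
[ 0.47313293 -0.05005043 -0.53916644  1.73718556 -0.0260943   1.44761976
 -1.67668927] [4.68111332e+02 1.83071200e-01 3.00347177e+02] [ 5.34903033e+02 -3.00115887e-01  4.62972920e+02] [[-3.99350398e-02 -9.99201866e-01 -9.07060914e-04]
 [-9.68701201e-01  3.84934082e-02  2.45226916e-01]
 [-2.44996276e-01  1.06718177e-02 -9.69465284e-01]]
turn [-0.0002  0.0002  0.0064] shift [ -42.8 -198.1   60.4]
```

View pics/w1.png

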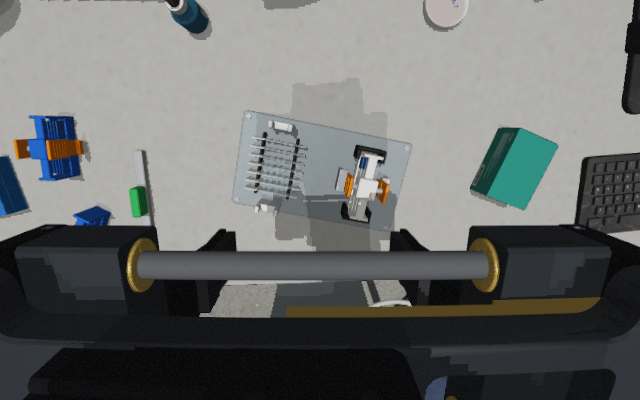

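The wrist view shows the plate with corners near (246,111), (411,143), (390,230) and (233,202). The posts are at (281,126) and (265,208), the white cassette is at (365,187), and the bar is at (140,190) with its green handle at (138,202).

```bash
cat >> h.py <<'E'
def station(P,col,win):
    u0,v0,u1,v1=win; m=np.zeros(P.shape[:2],bool); m[v0:v1,u0:u1]=1
    k=m&(P[...,2]>5.5)&(P[...,2]<13)
    X=P[k][:,:2]; 
    med=np.median(X,0); X=X[np.linalg.norm(X-med,axis=1)<165]
    lo=cv2.minAreaRect(X.astype(np.float32)); return lo, len(X)
def bar(P,c0,rad=85,zr=(5,16)):
    k=(np.linalg.norm(P[...,:2]-c0,axis=-1)<rad)&(P[...,2]>zr[0])&(P[...,2]<zr[1]); X=P[k][:,:2]
    return cv2.minAreaRect(X.astype(np.float32)),len(X)
E
python3 - <<'E'
from h import *
c=load('w1');P=cloud(c)
print(station(P,None,(215,95,430,235)))
co=[(246,111),(411,143),(390,230),(233,202)]; print(plane(c,co,10).round(1))
bench=P[60:100,280:400].reshape(-1,3);print('bench z',np.nanmedian(bench[:,2]),np.nanstd(bench[:,2]))
# post tops
Q=P[95:235,215:430].reshape(-1,3); k=(Q[:,2]>52)&(Q[:,2]<64)&(Q[:,1]>20)
X=Q[k][:,:2]; _,lab,cen=cv2.kmeans(X.astype(np.float32),2,None,(3,50,.1),5,0); print('posts',cen,len(X), 'mid',cen.mean(0),'yaw',np.arctan2(*(cen[1]-cen[0])[::-1]))
hsv=cv2.cvtColor(c['color'],cv2.COLOR_RGB2HSV)
o=cv2.inRange(hsv,(8,150,120),(20,255,255));o[:,:320]=0;o[:,420:]=0
n,l,st,ce=cv2.connectedComponentsWithStats(o)
for i in range(1,n):
    if st[i,4]>10: print('or',st[i],ce[i],np.nanmedian(P[l==i],0).round(1),np.nanmax(P[l==i],0).round())
g=cv2.inRange(hsv,(45,100,40),(85,255,255));g[:,:120]=0;g[:,160:]=0
k=(g>0)&(P[...,2]>32); print('handle top',P[k].mean(0),cv2.minAreaRect(P[k][:,:2].astype(np.float32)))
print(bar(P,np.array([434,260])))
go([434,255,150],-0.05)
E
```

```text
(((465.401611328125, -7.858489990234375), (251.50106811523438, 139.16502380371094), 76.51203918457031), 10790)
[[ 559.4   94.1   10. ]
 [ 505.1 -142.9   10. ]
 [ 372.  -114.8   10. ]
 [ 426.8  126.1   10. ]]
bench z -0.03860990303087738 0.8908877076462384
posts [[425.76138   69.11428 ]
 [536.8059    42.108585]] 149 mid [481.28363   55.611435] yaw -0.23856565
or [345 173   9  24 133] [348.53383459 184.69924812] [458.3 -43.7  75.5] [470. -40.  79.]
or [380 181   9  23  87] [384.6091954  191.32183908] [449.5 -91.1  77. ] [458. -87.  79.]
handle top [437.59868946 263.85626775  35.3480967 ] ((437.2200622558594, 264.3741149902344), (13.758347511291504, 41.447330474853516), 85.24640655517578)
(((455.4182434082031, 299.2420349121094), (85.18070220947266, 118.71487426757812), 85.9560546875), 700)
turn [-0.0002  0.0002  0.0064] shift [ -45.2 -253.1  150.4]
```

```bash
python3 - <<'E'
from h import *
for t in('w1','s0'):
    P=cloud(load(t)).reshape(-1,3)
    d=P[:,:2]-[437.4,264.1]; a=-0.083; R=np.array([[np.cos(a),np.sin(a)],[-np.sin(a),np.cos(a)]]); L=d@R.T
    for z0 in(8,45,65):
      for x0 in range(-60,60,20):
        k=(P[:,2]>z0)&(P[:,2]<120)&(L[:,0]>=x0)&(L[:,0]<x0+20)&(abs(L[:,1])<170)&(abs(L[:,1])>20)
        if k.sum()>2: print(t,z0,x0,k.sum(),L[k,1].min().round(),L[k,1].max().round())
go([437,264,100],-0.083)
E
```

```text
w1 8 -60 35 69.0 116.0
w1 8 -40 350 62.0 86.0
w1 8 -20 132 -169.0 86.0
w1 8 0 265 -169.0 -136.0
w1 8 20 429 -170.0 131.0
w1 8 40 731 -170.0 128.0
w1 45 -40 116 64.0 86.0
w1 45 -20 23 77.0 86.0
w1 45 20 83 104.0 131.0
w1 45 40 156 111.0 125.0
s0 8 -60 127 66.0 120.0
s0 8 -40 84 63.0 91.0
s0 8 -20 16 -170.0 87.0
s0 8 0 33 -169.0 -135.0
s0 8 20 79 -170.0 135.0
s0 8 40 90 -169.0 135.0
s0 45 -60 60 77.0 120.0
s0 45 -40 25 64.0 88.0
s0 45 20 17 106.0 127.0
s0 45 40 20 112.0 128.0
s0 65 -60 9 110.0 120.0
turn [-0.0002  0.0002  0.0394] shift [ -42.5 -262.2  200.4]
```

```bash
python3 -m inch '[[[0,0,0.04],[-42,-262,100],0.2],[[0,0,0.04],[-42,-262,150],0.2],[[0,0,0.04],[-42,-262,180],0.2],[[0,0,0.04],[-42,-262,200],0.2],[[0,0,0.04],[-42,-262,200],0.2],[[0,0,0.04],[-42,-262,200],0.2],[[0,0,0.04],[-42,-262,200],0.2],[[0,0,0.04],[-42,-262,200],0.2]]' && python3 -c "
from h import *
w=shot('wrist','w2');print(r.sense()['q']);P=cloud(w)
hsv=cv2.cvtColor(w['color'],cv2.COLOR_RGB2HSV)
g=cv2.inRange(hsv,(45,100,40),(85,255,255));k=(g>0)&(P[...,2]>32)&(P[...,2]<40)&(P[...,1]>200);print(k.sum(),P[k].mean(0) if k.sum() else 0)
if k.sum()>5: print(cv2.minAreaRect(P[k][:,:2].astype(np.float32)))
go([437,264,7],-0.083)"
```

```text
time_s: 2.45
tool_pos: [435.5, 263.3, 96.8]
tool_rot: [0.001, 0.999, -0.042, -0.003]
contact_force: [-0.1, -0.1, -0.4]
gripper_width: 52.6
grip_force: 0.0
[ 0.10444677  0.24992926 -0.81294876  1.91472466  0.20477373  1.0660781
 -2.44966607]
968 [438.87336322 265.78098662  35.46831841]
((438.03619384765625, 265.8787841796875), (13.727185249328613, 43.01772689819336), 87.2845458984375)
turn [ 0.0015  0.0039 -0.0023] shift [ 0.2 -2.3 91.5]
```

View pics/w2.png

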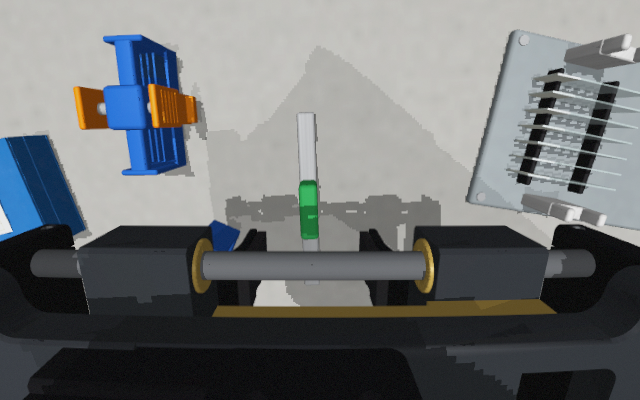

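The wrist view shows the green handle at (309,208), centred between the fingers (about 250 and 375), and the blue look-alike at (220,235) outside the left finger. I'll descend and grip.

```bash
python3 -m inch '[[[0,0.004,-0.035],[1,-4,50],0.2],[[0,0.004,-0.035],[1,-4,85],0.2],[[0,0.004,-0.035],[1,-4,92],0.2],[[0,0.004,-0.035],[1,-4,92],-1],[[0,0.004,-0.035],[1,-4,92],-1],[[0,0.004,-0.035],[1,-4,92],-1],[[0,0.004,-0.035],[1,-4,92],-1],[[0,0.004,-0.035],[1,-4,92],-1]]' 30; python3 -c "
from h import *
go([437,264,106],-0.05)"
```

```text
time_s: 3.3
tool_pos: [440.4, 266.3, 9.3]
tool_rot: [-0.0, 1.0, -0.026, 0.003]
contact_force: [-0.5, 1.2, -0.0]
gripper_width: 20.1
grip_force: 0.0
turn [-0.0004 -0.0054 -0.0025] shift [ -2.7   2.5 -96.7]
```

```bash
python3 -m inch '[[[0,0,0],[0,0,0],-1],[[0,0,0],[0,0,0],-1],[[0,0,0],[0,0,0],-1],[[0,0,0],[0,0,-30],-1],[[0,0,0],[0,0,-70],-1],[[0,0,0],[0,0,-120],-1],[[0,0,0],[0,0,-120],-1],[[0,0,0],[0,0,-120],-1]]' 30; python3 -c "
from h import *
w=shot('wrist','w3');P=cloud(w);s=r.sense();print(s['tool_pos'],s['q'])
hsv=cv2.cvtColor(w['color'],cv2.COLOR_RGB2HSV)
g=cv2.inRange(hsv,(45,100,40),(85,255,255));n,l,st,ce=cv2.connectedComponentsWithStats(g);i=1+st[1:,4].argmax();k=(l==i);print(st[i],P[k].min(0),P[k].max(0),np.median(P[k],0))
k2=k&(P[...,2]>np.percentile(P[k][:,2],90)-3);print(cv2.minAreaRect(P[k2][:,:2].astype(np.float32)))
go([481,55.5,160],-0.2355)"
```

```text
time_s: 4.1
tool_pos: [439.9, 266.4, 129.3]
tool_rot: [-0.0, 1.0, -0.026, 0.003]
contact_force: [-0.5, -0.1, -1.9]
gripper_width: 13.9
grip_force: 30.0
[439.12290048 265.81198033 128.02538263] [ 0.1258052   0.21844263 -0.83746679  1.88065418  0.18365861  1.11759031
 -2.40370924]
[298 217  30  35 972] [nan nan nan] [nan nan nan] [nan nan nan]
((0.0, 0.0), (0.0, 0.0), 0.0)
turn [ 0.0003 -0.0041  0.183 ] shift [ 53.  207.8 -31.6]
```

View pics/w3.png

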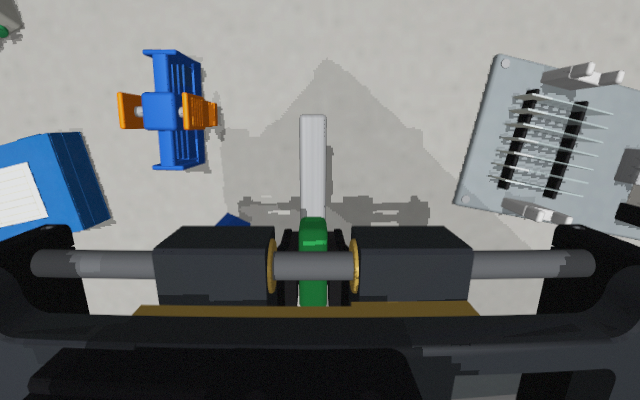

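The wrist view shows the bar held: handle between the pads at (313,240), front end at (313,115).

```bash
python3 - <<'E'
from h import *
c=load('w3');P=cloud(c);s=r.sense();t=s['tool_pos']
print('line z', [P[v,313].round(1).tolist() for v in (120,135,150,165,185,205)])
e=plane(c,[(301,116),(325,116),(301,200),(325,200)],t[2]+3.5);print(e.round(1))
mid=e[:2].mean(0); ax=(e[:2].mean(0)-e[2:].mean(0))[:2]; yaw=np.arctan2(ax[1],ax[0]); cen=mid[:2]-75*np.array([np.cos(yaw),np.sin(yaw)])
q=s['tool_rot'];T=Ro.from_quat([q[1],q[2],q[3],q[0]]);tx=T.apply([1,0,0]);print('bar yaw',yaw,'tool yaw',np.arctan2(tx[1],tx[0]),'cen',cen,'off tool',T.inv().apply([*(cen-t[:2]),0]),'tool z',T.apply([0,0,1]))
E
```

```text
line z [[508.9, 262.2, 131.9], [501.5, 262.6, 133.5], [493.9, 263.0, 132.5], [486.2, 263.4, 132.8], [475.7, 263.9, 132.6], [464.8, 264.5, 132.5]]
[[511.2 268.2 131.5]
 [510.6 256.1 131.5]
 [467.6 270.8 131.5]
 [467.  257.9 131.5]]
bar yaw -0.05137285117804063 tool yaw -0.05248653633550137 cen [435.9786734  265.96034735] off tool [-3.14765508  0.01679924 -0.01272709] tool z [ 4.00770460e-03 -8.48982952e-04 -9.99991609e-01]
```

```bash
python3 -m inch '[[[0,-0.004,0.183],[56,208,0],-1],[[0,-0.004,0.183],[56,208,0],-1],[[0,-0.004,0.183],[56,208,0],-1],[[0,-0.004,0.183],[56,208,0],-1],[[0,-0.004,0.183],[56,208,0],-1],[[0,-0.004,0.183],[56,208,0],-1],[[0,-0.004,0.183],[56,208,0],-1],[[0,-0.004,0.183],[56,208,0],-1]]'; python3 - <<'E'
from h import *
w=shot('wrist','w4');P=cloud(w);s=r.sense();print(s['tool_pos'],s['q'])
k=(P[...,2]>56)&(P[...,2]<63)&(P[...,0]>505)&(np.hypot(P[...,0]-537,P[...,1]-42)<35)
v,u=np.nonzero(k);print(len(u),u.min(),u.max(),v.min(),v.max(),P[k].mean(0))
c0=np.array([465.4,-7.9]);a=-0.2355;R=np.array([[np.cos(a),np.sin(a)],[-np.sin(a),np.cos(a)]])
L=(P[k][:,:2]-c0)@R.T; print(np.percentile(L,[1,50,99],axis=0)); print(np.histogram(L[:,1],np.arange(45,90,2)))
go([484,54.8,70],-0.2355)
E
```

```text
time_s: 4.95
tool_pos: [483.6, 57.1, 128.0]
tool_rot: [-0.0, 0.993, -0.116, -0.001]
contact_force: [0.5, 0.4, -1.0]
gripper_width: 13.8
grip_force: 30.0
[483.76937262  57.19674344 128.1923802 ] [ 0.42881264  0.13081725 -0.67361301  1.9408119   0.09032991  1.1006097
 -2.08512189]
172 294 337 135 148 [535.96905919  39.15457781  60.44308692]
[[52.60980016 49.10239906]
 [57.79851154 54.01748137]
 [62.16441318 81.00814535]]
(array([ 0,  0, 31, 37, 32,  9,  0,  0,  0,  0,  0,  0,  0,  0,  0,  0, 28,
       31,  4,  0,  0,  0]), array([45, 47, 49, 51, 53, 55, 57, 59, 61, 63, 65, 67, 69, 71, 73, 75, 77,
       79, 81, 83, 85, 87, 89]))
turn [-0.0006  0.001   0.0029] shift [ 0.8  2.3 58.2]
```

View pics/w4.png

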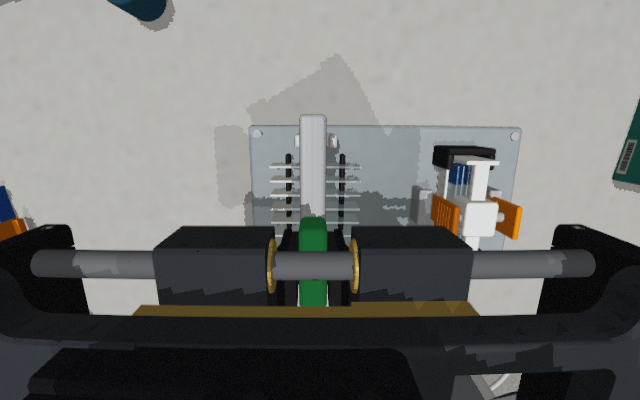

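The wrist view shows the held bar over the row of slides, front end at (313,120), with post prongs either side at (297,140) and (334,140). The bar is about 2 mm towards +y. I'll correct that and lower it.

```bash
python3 -m inch '[[[0,0.001,0.003],[1,2.3,30],-1],[[0,0.001,0.003],[1,2.3,50],-1],[[0,0.001,0.003],[1,2.3,55],-1],[[0,0.001,0.003],[1,2.3,55],-1],[[0,0.001,0.003],[1,2.3,55],-1]]'; python3 - <<'E'
from h import *
w=shot('wrist','w5');P=cloud(w);s=r.sense();print(s['tool_pos'])
c0=np.array([465.4,-7.9]);a=-0.2355;R=np.array([[np.cos(a),np.sin(a)],[-np.sin(a),np.cos(a)]])
L=np.concatenate([(P[...,:2]-c0)@R.T,P[...,2:]],-1)
def rep(n,k):
    if k.sum(): print(n,k.sum(),np.percentile(L[k],[2,50,98],axis=0).round(1).tolist())
x=(L[...,0]>50)&(L[...,0]<66)&(L[...,2]>56)
rep('prong-',x&(L[...,2]<63)&(L[...,1]<57)&(L[...,1]>40)); rep('prong+',x&(L[...,2]<63)&(L[...,1]>74)&(L[...,1]<90))
rep('bar',(L[...,2]>66)&(L[...,2]<90)&(abs(L[...,1]-65)<12)&(L[...,0]>40)&(L[...,0]<80))
go([484,54.8,52.5],-0.2355)
E
```

```text
time_s: 5.5
tool_pos: [485.3, 53.8, 74.6]
tool_rot: [-0.0, 0.993, -0.118, 0.001]
contact_force: [0.4, 0.4, -0.7]
gripper_width: 13.6
grip_force: 30.0
[485.50452531  53.65604041  74.74504376]
prong- 170 [[52.9, 49.6, 58.2], [57.8, 52.4, 60.4], [62.3, 54.8, 61.9]]
prong+ 173 [[53.0, 75.4, 58.0], [57.9, 78.1, 60.5], [62.3, 81.2, 62.0]]
bar 1918 [[40.8, 57.7, 75.6], [59.2, 64.5, 77.3], [76.1, 70.9, 78.7]]
turn [-0.0009 -0.0025 -0.0021] shift [-1.8 -0.7 22.2]
```

```bash
python3 -m inch '[[[0,-0.002,-0.002],[-2,-0.7,10],-1],[[0,-0.002,-0.002],[-2,-0.7,18],-1],[[0,-0.002,-0.002],[-2,-0.7,20],-1],[[0,-0.002,-0.002],[-2,-0.7,20],-1]]'; python3 - <<'E'
from h import *
w=shot('wrist','w6');P=cloud(w);s=r.sense();print(s['tool_pos'],s['contact_force'])
c0=np.array([465.4,-7.9]);a=-0.2355;R=np.array([[np.cos(a),np.sin(a)],[-np.sin(a),np.cos(a)]])
L=np.concatenate([(P[...,:2]-c0)@R.T,P[...,2:]],-1)
k=(L[...,2]>50)&(L[...,2]<72)&(abs(L[...,1]-65)<9)&(L[...,0]>30)&(L[...,0]<80)
print(np.percentile(L[k],[2,50,98],axis=0).round(1))
E
```

```text
time_s: 5.95
tool_pos: [482.7, 54.3, 53.4]
tool_rot: [-0.0, 0.993, -0.118, -0.001]
contact_force: [0.1, -0.3, -1.5]
gripper_width: 13.8
grip_force: 30.0
[482.88504924  54.27223184  53.45195439] [-0.23444748 -0.26191222 -1.15928003]
[[30.9 57.5 54.2]
 [53.5 64.4 55.9]
 [73.5 70.8 57.3]]
```

```bash
python3 -m inch '[[[0,0,0],[0,0,1],-1],[[0,0,0],[0,0,1],-1],[[0,0,0],[0,0,1],-1]]'
```

```text
time_s: 6.3
tool_pos: [483.1, 54.3, 52.9]
tool_rot: [-0.0, 0.993, -0.118, -0.0]
contact_force: [-2.9, 0.5, 5.1]
gripper_width: 13.8
grip_force: 30.0
```

```bash
python3 -m inch '[[[0,0,0],[0,0,1],-0.4],[[0,0,0],[0,0,1],-0.2],[[0,0,0],[0,0,1],0],[[0,0,0],[0,0,0],0],[[0,0,0],[0,0,-30],0],[[0,0,0],[0,0,-70],0],[[0,0,0],[0,0,-70],1],[[0,0,0],[-60,0,-100],1]]'; python3 - <<'E'
from h import *
w=shot('wrist','w7');P=cloud(w);s=r.sense();print(s['tool_pos'],s['contact_force'])
c0=np.array([465.4,-7.9]);a=-0.2355;R=np.array([[np.cos(a),np.sin(a)],[-np.sin(a),np.cos(a)]])
L=np.concatenate([(P[...,:2]-c0)@R.T,P[...,2:]],-1)
k=(L[...,2]>50)&(L[...,2]<59)&(abs(L[...,1]-65)<9)&(abs(L[...,0])<80)
print(np.percentile(L[k],[1,50,99],axis=0).round(1),cv2.minAreaRect(L[k][:,:2].astype(np.float32)))
hsv=cv2.cvtColor(w['color'],cv2.COLOR_RGB2HSV)
o=(cv2.inRange(hsv,(8,150,120),(20,255,255))>0)&(abs(L[...,1]+62)<35)&(abs(L[...,0])<25)
for nm,k in(('+',o&(L[...,1]>-62)&(L[...,2]>72)),('-',o&(L[...,1]<-62)&(L[...,2]>72))):
    if k.sum():print(nm,k.sum(),np.percentile(L[k],[2,50,98],axis=0).round(1).tolist())
E
```

```text
time_s: 7.1
tool_pos: [440.8, 63.6, 142.2]
tool_rot: [-0.002, 0.993, -0.12, -0.004]
contact_force: [-0.6, -0.3, 1.5]
gripper_width: 52.7
grip_force: 0.0
[434.79172846  67.0711129  147.00101256] [-4.01888272  2.72387342  0.10495928]
[[-72.7  57.4  53.7]
 [ 29.4  64.2  55.7]
 [ 73.6  71.1  57.4]] ((-0.08036041259765625, 64.3442153930664), (148.98643493652344, 13.913798332214355), 0.06286447495222092)
+ 255 [[-12.1, -39.5, 72.4], [0.0, -36.8, 77.4], [12.3, -35.5, 79.2]]
- 290 [[-11.7, -87.3, 72.3], [0.8, -84.1, 77.0], [12.1, -82.7, 78.9]]
```

View pics/w7.png

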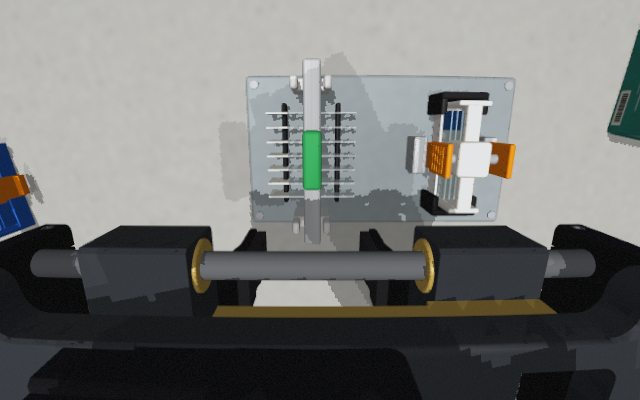

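The wrist view shows the bar in both forks (handle at (312,160)), measured 0.1 mm off along and 0.7 mm off across. The white cassette is docked, with its catches at (440,160) and (505,160).

```bash
python3 -m inch '[[[0,0,0],[0,0,0],1],[[0,0,0],[0,0,0],1],[[0,0,0],[0,0,0],1]]'; python3 -c "
from h import *
print(r.sense()['q']);go([451.2,-67.7,120],-0.2355);go([451.2,-67.7,42],-0.2355)"
```

```text
time_s: 7.45
tool_pos: [439.9, 64.4, 144.6]
tool_rot: [-0.0, 0.993, -0.118, -0.001]
contact_force: [-0.0, -0.7, 1.0]
gripper_width: 80.0
grip_force: 0.0
[ 0.45783396  0.0098471  -0.69464914  2.01043893  0.00573392  1.12478367
 -2.04676384]
turn [-0.0005  0.0016 -0.0012] shift [ 42.  125.8  24.5]
turn [-0.0005  0.0016 -0.0012] shift [ 42.1 125.8 102.5]
```

```bash
python3 -m inch '[[[0,0.002,0],[42,126,20],1],[[0,0.002,0],[42,126,20],1],[[0,0.002,0],[42,126,20],1],[[0,0.002,0],[42,126,20],1],[[0,0.002,0],[42,126,20],1],[[0,0.002,0],[42,126,20],1]]'; python3 -c "
from h import *
print(r.sense()['q']);go([451.2,-67.7,42],-0.2355)"
```

```text
time_s: 8.05
tool_pos: [451.1, -66.5, 124.7]
tool_rot: [-0.0, 0.993, -0.117, 0.0]
contact_force: [-0.4, 0.0, 0.8]
gripper_width: 87.1
grip_force: 0.0
[ 0.59818468  0.05107702 -0.55665524  2.01673702  0.02947708  1.08116743
 -1.77747471]
turn [-0.001  -0.0003  0.0006] shift [ 0.3  1.3 82.7]
```

```bash
python3 -m inch '[[[0,0,0],[0,1,40],1],[[0,0,0],[0,1,70],1],[[0,0,0],[0,1,82],1],[[0,0,0],[0,1,82],1],[[0,0,0],[0,1,82],1]]' 35; python3 -c "
from h import *
w=shot('wrist','w8');go([451.2,-67.7,42],-0.2355)"
```

```text
time_s: 8.55
tool_pos: [451.6, -68.0, 44.1]
tool_rot: [-0.0, 0.993, -0.117, 0.001]
contact_force: [0.2, -0.5, 1.4]
gripper_width: 86.8
grip_force: 0.0
turn [-0.0005 -0.003  -0.0001] shift [-0.9 -0.4  2.4]
```

View pics/w8.png

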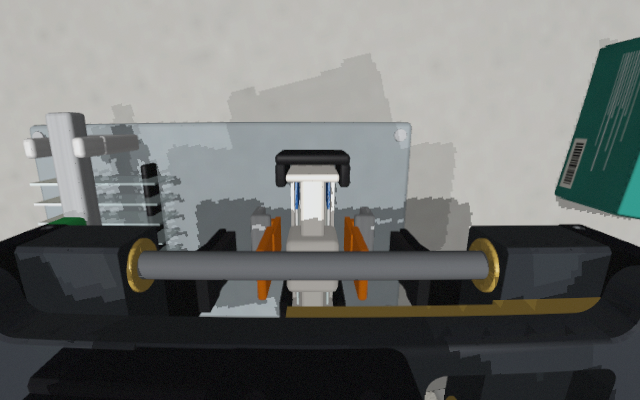

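The wrist view shows the catches at (270,258) and (355,258), centred between the open fingers at about 220 and 405. I'll pinch.

```bash
python3 -m inch '[[[0,0,0],[-0.5,0,1.5],-1],[[0,0,0],[-0.5,0,1.5],-1],[[0,0,0],[-0.5,0,1.5],-1],[[0,0,0],[-0.5,0,1.5],-1],[[0,0,0],[-0.5,0,1.5],-1],[[0,0,0],[-0.5,0,1.5],-1],[[0,0,0],[-0.5,0,1.5],-1],[[0,0,0],[-0.5,0,1.5],-1]]' 35;python3 -m inch '[[[0,0,0],[0,0,0],-1],[[0,0,0],[0,0,0],-1]]'
```

```text
time_s: 9.4
tool_pos: [450.5, -68.4, 42.0]
tool_rot: [-0.0, 0.993, -0.118, 0.001]
contact_force: [-2.0, 0.8, 6.9]
gripper_width: 36.1
grip_force: 35.0
time_s: 9.6
tool_pos: [450.5, -68.4, 41.9]
tool_rot: [-0.0, 0.993, -0.118, 0.001]
contact_force: [-2.3, 0.8, 8.1]
gripper_width: 36.0
grip_force: 35.0
```

```bash
python3 -m inch '[[[0,0,0],[0,0,-4],-1],[[0,0,0],[0,0,-8],-1],[[0,0,0],[0,0,-14],-1],[[0,0,0],[0,0,-20],-1],[[0,0,0],[0,0,-20],-1]]'
```

```text
time_s: 10.1
tool_pos: [450.9, -68.6, 62.5]
tool_rot: [0.0, 0.993, -0.118, 0.001]
contact_force: [0.1, 0.4, -2.0]
gripper_width: 35.7
grip_force: 35.0
```

Weight is about 2 N, so the cassette is free. I'll continue up.

```bash
python3 -m inch '[[[0,0,0],[0,0,-12],-1],[[0,0,0],[0,0,-28],-1],[[0,0,0],[0,0,-46],-1],[[0,0,0],[0,0,-66],-1],[[0,0,0],[0,0,-84],-1],[[0,0,0],[0,0,-96],-1],[[0,0,0],[0,0,-100],-1],[[0,0,0],[0,0,-100],-1]]'; python3 -m inch '[[[0,0,0],[0,0,0],-1],[[0,0,0],[0,0,0],-1],[[0,0,0],[0,0,0],-1],[[0,0,0],[0,0,0],-1],[[0,0,0],[0,0,0],-1]]'; python3 - <<'E'
from h import *
w=shot('wrist','w9');P=cloud(w)
c0=np.array([465.4,-7.9]);a=-0.2355;R=np.array([[np.cos(a),np.sin(a)],[-np.sin(a),np.cos(a)]])
L=np.concatenate([(P[...,:2]-c0)@R.T,P[...,2:]],-1)
k=(L[...,2]>50)&(L[...,2]<59)&(abs(L[...,1]-65)<9)&(abs(L[...,0])<80)
if k.sum(): print(np.percentile(L[k],[1,50,99],axis=0).round(1))
print(r.sense())
E
```

```text
time_s: 10.9
tool_pos: [450.3, -68.6, 161.8]
tool_rot: [-0.0, 0.993, -0.118, 0.001]
contact_force: [0.3, -0.4, -2.7]
gripper_width: 36.1
grip_force: 35.0
time_s: 11.4
tool_pos: [450.1, -68.4, 161.3]
tool_rot: [-0.0, 0.993, -0.118, 0.0]
contact_force: [0.1, -0.2, -2.0]
gripper_width: 35.7
grip_force: 35.0
[[-22.1  56.6  50.3]
 [ 43.1  61.1  55.5]
 [ 74.4  70.4  58.3]]
{'time_s': 11.45, 'q': array([ 0.61139338,  0.00829396, -0.55347172,  1.97446002,  0.00445128,
        1.15935826, -1.75084636]), 'joint_vel': array([-0.00085829, -0.00166582,  0.00090572, -0.0007226 ,  0.0004477 ,
        0.00029924, -0.00090785]), 'effort': array([-1.90261955e-03, -3.52565682e+01, -1.50394198e-01, -3.91773176e+01,
       -5.23213064e-03, -8.62957723e-02, -4.00136068e-04]), 'tool_pos': array([450.11877396, -68.47026029, 161.33359308]), 'tool_rot': array([-1.61374116e-04,  9.93033638e-01, -1.17830570e-01,  3.52055085e-04]), 'contact_force': array([ 1.34555235,  0.32410487, -1.61956567]), 'wrist_torque': array([0.0628509 , 0.052795  , 0.01867811]), 'grip_force': 34.999592900276184, 'gripper_width': 35.19823040794502}
```

View pics/w9.png

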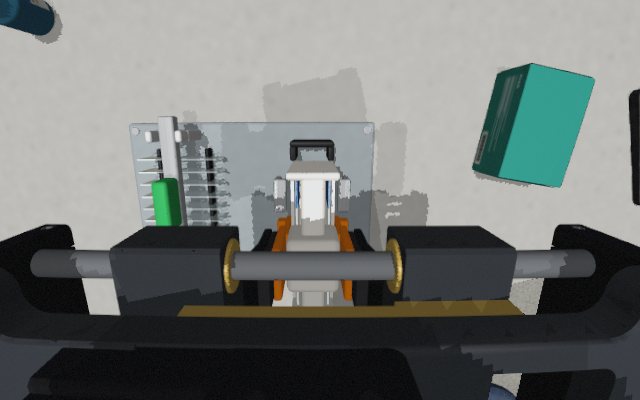

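The wrist view shows the cassette held level above the empty dock with both catches, at (282,258) and (345,258), pinched in. The bar is still in its forks at (168,180), so I'm handing in.

```bash
python3 -c "
from rig import r
print(r.finish_job())"
```

```text
the job is handed in; nothing more can be done
None
```

The bar lies let go in both forks, within about 1 mm of centre, and the cassette is held level and still about 12 cm above its dock by both pinched catches; the job is handed in at about 11.5 s, and the hand-in call returned no verdict.

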